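# Open the left pot of the service tray

### The job

Pull the tray of the low service cabinet out to its stop. Then take the cap off the left-hand pot in it (left as the robot looks at it): it is a twist-lock cap, and nobody knows whether it opens to the left or to the right, so try both ways, turn it until it is free and lift it straight off. Finish holding the cap upright in the gripper, well clear above its pot (at least 4 cm higher than it sat), with the tray still fully out, the right-hand cap still closed and the things round about left where they are.

Things in the scene. Friction and masses are not known exactly. Their poses are not given: they have to be found in the camera images.
- cabinet: low grey cabinet, 140 (x) x 176 (y) x 74 mm high, fixed, open at the front; origin: centre of its underside. x points from front to back, y to the left, z up; the front face lies 70 mm from the origin on the -x side, towards the robot. The tray slides out along its -x. The roof covers the tray until it is out
- tray (a joint): slide of the tray (m): 0 shut (its start), 0.105 fully out at its stop; sliding friction of about 2.5 N holds it where it is left. Fully out, the grip block hangs close to or over a fixed wooden tray of track 24 mm high: keep the fingertips above 28 mm while pulling
- tray_grip (a point): top centre of the tray's black grip block, 60 mm above the table, moves with the tray: an upright block 14 mm wide (cabinet y), 32 mm long (along x, 10 to 42 mm out of the tray's front), 35 mm high, thickened to 20 mm over its outermost 8 mm. Pinch its sides from above; the point is 24 mm out from the tray's front wall, which is 28 mm high
- left_seat (a point): on the tray, moves with it: centre of the left cap's underside when seated, 31 mm above the table, 64 mm behind the grip point and 41 mm left of it. Tray fully out, it is 65 mm in front of the cabinet's face. The white pot below (43 mm diameter, shoulder 1 mm under the cap) is keyed in its pocket: it cannot turn or lift beyond a little play
- right_seat (a point): the same for the right cap: 41 mm to the right of the tray's middle, 82 mm from the left seat
- left_cap: black ribbed round cap, 36 mm diameter, 31 mm high; origin: centre of its underside, z up; x along the cabinet's x at the start. Twist-lock: one way (unknown, varies) it turns easily, is free to lift after 0.65 rad, best 1.1, catches again past 1.5; the other way it hits a hard stop within 0.2 rad. About 90 g. Locked, it lifts at most 5 mm. It does not rise as it turns
- right_cap: the same cap on the right-hand pot, to be left closed; it opens the other way round
- gear_oil: small oil bottle with a long thin pointed nozzle, 22 mm wide, 55 high; stands on the table; origin: centre of its underside; a bystander
- paint_jar: squat paint jar, 30 mm wide, 34 high; stands on the table near the cabinet; origin: centre of its underside; a bystander
- signal_hut: flat-roofed model hut, 41x46x30 mm; stands on the table; origin: centre of its underside; a bystander
- van: toy van, 12x31x12 mm, on the table to the right; origin: centre of its underside; a bystander

How it is judged:
By the outcome, as a careful person would: the job done as asked, in the order asked, and still so for the second after the job is handed in, while the arm keeps its last pose, push and grip.
It also fails if it takes over 51 s, if anything falls off the work surface, if the arm or the gripper's body presses on something with over 40 N, if the wrist force passes 120 N, or if a joint passes its speed limit or range.

### The arm

A 6-joint arm with a two-finger parallel gripper is mounted at the origin on a cart in front of the work surface, level with it; the furniture and walls round the work are solid. World frame = base frame: x ahead of the robot, y to its left, z up, the work surface at z = 0. Lengths are in m, angles in rad, forces in N, time in s.
With the tool pointing down it reaches from about 0.35 to 0.875 m from the base axis. Payload 4.2 kg.
Tool frame: the origin (TCP) lies midway between the tips of the shut fingers; the grasp point (between the pads) lies 19 mm behind it (r.tcp_to_grasp is the z of the grasp point in the tool frame, in m); z points along the fingers, y is the line along which they close (so a half turn about z gives the same grasp; the last joint's range is limited). The gripper opens to 85 mm and grips with 20 to 120 N. Pads are 22 mm wide; open, the fingers measure 114 mm over their backs; the gripper's body (76 mm by 85 mm) begins 54 mm behind the grasp point. The pads swing forward as they close: fully open they stand 13 mm farther back than shut.
Start: joints at [1.578, 0.385, 0.008, 0, -1.194, -0.259], TCP at [0.156, 0.605, 0.231] pointing down, gripper open.
Joint ranges: [-3.14, 3.14], [-1.21, 2.06], [-1.07, 1.41], [-3.16, 2.05], [-2.99, -0.16], [-3.1, 3.1]. Speed limits (rad/s): [2.79, 2.79, 3.14, 3.14, 3.14, 3.14].

### API

Orientations are given as a 3x3 rotation matrix whose columns are the frame's x, y, z axes.
In Python, from rig import r, snapshot, calibration, hand_in, cut_out, mark_of gives the robot as it stands.
- The arm moves only by the tool move_arm, never from a script. Its arguments are lists of equal length, an entry for each row: "delta_pos": the shift along the tool's x, y, z in m, a list of three; "rot": the turn, a rotation vector about the tool's x, y, z in rad, a list of three; "jaw": the finger opening in m, from 0 to 0.0854. In form: {"delta_pos": [[tx, ty, tz], ...], "rot": [[rx, ry, rz], ...], "jaw": [jaw, ...]}. A call has 1 to 12 rows; each row is the pose to reach, as a shift and turn from the pose commanded when the call began, along the tool's axes at that moment; what a row does not reach only later rows make up. A row lasts 1/8 s, in which the tool goes at most 62.5 mm and 10.7 degrees, less where a joint would pass 70% of its speed; a pose out of reach is approached as far as the arm can. A call with a gripper value outside its range is refused whole. The fingers move at their own pace and stop on an object; "force" is the grip in N (left out, the last holds). Time passes only in rows, so rows that repeat a pose let the fingers close. It gives the time, the measured TCP pose, the force, the opening and the grip force at its end, in the units of the state.
- r.sense(): the state, without advancing time (a new reading comes with each control period).
- snapshot(name): name is "scene" or "top" or "wrist"; returns the picture (400x640x3 uint8, red, green, blue); there is no depth.
- calibration(name): a dict with "fx", "fy", "cx", "cy" (pixels), "T" (4x4, takes a point from camera to world coordinates). Camera axes: x right, y down, z forward; pixel columns grow to the right and rows downward; lengths in m; the calibration is good to about 2 mm. A picture is of the moment at which its call begins: read the wrist's pose just before it. calibration takes no time and is no camera call; for the wrist camera it gives the pose at the moment of the call.
- hand_in(): hands the job in; it is judged then, once.
Trained networks look in the newest picture that a camera, given by its name, has taken for a name from the list of things; names that differ only in an ending like _2 or _b are one class to them, and where a whole thing is asked for, a point or a joint stands for the part that bears it (a point fixed in the world has none). Each returns a list of dicts, best first, with "confidence" (0 to 1); they miss things now and then, are a little off and sometimes report something else, mostly with a low value. They report only what shows in the picture. A call takes as long as a camera call.
- cut_out(camera, thing): "mask" (400x640 bool, what is visible of it) and "box" ([centre column, centre row, width, height] in pixels, round what is visible of it).
- mark_of(camera, thing): "location" ([column, row] in pixels: a listed point, or the origin of a listed thing).
The state is a dict: "t": time; "joint_positions": joint angles; "joint_velocities": joint speeds; "joint_efforts": joint torques, N m; "eef_pos": TCP position; "tool_rot": TCP orientation; "contact_force": force on the tool from outside, world axes, zero at the start; "wrist_torque": the same for the moment, N m; "grip_width": finger opening in m; "finger_force": force on a finger pad.
Only numpy, scipy, OpenCV 4.12 (cv2) and the standard library are available. Lean on these libraries where they do the work, as an engineer would, in place of code of your own. Each camera call takes 0.05 s, during which the arm holds its last target. There are 200 camera calls.

## Working session

There is one attempt and no reset: what is moved stays moved. The work goes in short steps, Python scripts to look and compute and a tool call to move; the robot and the scene stay as the last step left them, time stands still between calls to the robot, and variables do not carry over. Pictures are saved under pics/ and viewed, at most 10 in all, crops included, and the job is handed in when it is done.

Besides the shell and the picture viewer there is one more tool, called after ">>>" as name(argument=value, ...), one argument or row to a line, values as JSON. move_arm: Moves the arm, as the interface text tells. Its arguments: {"type":"object","properties":{"delta_pos":{"type":"array"},"rot":{"type":"array"},"jaw":{"type":"array"},"force":{"type":"number"}},"required":["delta_pos","rot","jaw"]}

```bash
mkdir -p pics; cat > h.py <<'E'
import numpy as np, cv2
from rig import r, snapshot, calibration, hand_in, cut_out, mark_of
def ray(cam,px,z,c=None):
    c=c or calibration(cam); T=np.array(c["T"])
    d=T[:3,:3]@np.array([(px[0]-c["cx"])/c["fx"],(px[1]-c["cy"])/c["fy"],1])
    return T[:3,3]+d*(z-T[2,3])/d[2]
def save(img,n): cv2.imwrite(f"pics/{n}.png",img[:,:,::-1])
E
python3 - <<'E'
from h import *
s=r.sense(); print({k:np.round(v,3).tolist() for k,v in s.items()}); print(r.tcp_to_grasp)
Z=dict(tray_grip=.06,left_seat=.031,right_seat=.031,left_cap=.031,right_cap=.031,cabinet=0,gear_oil=0,paint_jar=0,signal_hut=0,van=0)
for cam in ["top","scene"]:
    save(snapshot(cam),cam+"0")
    print(cam, np.round(np.array(calibration(cam)["T"])[:3],2).tolist())
    for n,z in Z.items():
        print(n,[(np.round(m["location"]).tolist(),round(m["confidence"],2),np.round(ray(cam,m["location"],z)[:2],4).tolist()) for m in mark_of(cam,n)[:2]])
print(r.sense()["t"])
E
```

```text
{'t': 0.0, 'joint_positions': [1.578, 0.386, 0.007, -0.001, -1.194, -0.259], 'joint_velocities': [0.0, -0.0, -0.0, -0.002, -0.001, -0.001], 'joint_efforts': [-0.001, -39.228, 18.841, 4.186, -0.005, -0.0], 'eef_pos': [0.156, 0.605, 0.23], 'tool_rot': [[0.968, -0.249, -0.0], [-0.249, -0.968, -0.002], [0.0, 0.002, -1.0]], 'contact_force': [-0.61, 0.264, 0.268], 'wrist_torque': [0.009, -0.03, -0.049], 'finger_force': 0.0, 'grip_width': 0.085}
-0.0187
top [[-0.01, -1.0, 0.07, 0.4], [-1.0, 0.01, -0.01, 0.07], [0.01, -0.07, -1.0, 1.42]]
tray_grip [([288.0, 202.0], 0.63, [0.5026, 0.1501])]
left_seat [([266.0, 188.0], 0.73, [0.5429, 0.2104]), ([235.0, 174.0], 0.61, [0.5829, 0.2969])]
right_seat [([296.0, 179.0], 0.47, [0.5677, 0.1266])]
left_cap [([201.0, 236.0], 0.58, [0.4128, 0.3882])]
right_cap []
cabinet [([281.0, 177.0], 0.75, [0.5779, 0.1707])]
gear_oil [([421.0, 252.0], 0.57, [0.3599, -0.2193]), ([201.0, 236.0], 0.5, [0.4156, 0.3964])]
paint_jar [([236.0, 176.0], 0.67, [0.582, 0.2977])]
signal_hut [([421.0, 226.0], 0.5, [0.4339, -0.2205])]
van [([419.0, 255.0], 0.44, [0.3519, -0.2124])]
scene [[0.6, -0.47, 0.65, -0.31], [-0.8, -0.37, 0.47, -0.51], [0.02, -0.8, -0.6, 0.82]]
tray_grip [([310.0, 189.0], 0.59, [0.4954, 0.1491])]
left_seat [([305.0, 184.0], 0.8, [0.5404, 0.2056])]
right_seat [([326.0, 190.0], 0.62, [0.556, 0.1324])]
left_cap [([305.0, 181.0], 0.47, [0.5522, 0.2137])]
right_cap [([331.0, 189.0], 0.47, [0.5702, 0.1238]), ([408.0, 270.0], 0.36, [0.4136, -0.2292])]
cabinet [([322.0, 189.0], 0.63, [0.5854, 0.1708])]
gear_oil [([239.0, 184.0], 0.42, [0.4383, 0.3968])]
paint_jar []
signal_hut [([409.0, 273.0], 0.67, [0.4347, -0.2252])]
van []
1.1
```

```bash
python3 -c "
import cv2,numpy as np
a=cv2.imread('pics/top0.png');b=cv2.imread('pics/scene0.png')
cv2.imwrite('pics/both.png',cv2.resize(np.vstack([a,b]),(480,600)))"
```

```text
(no output)
```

View pics/top0.png

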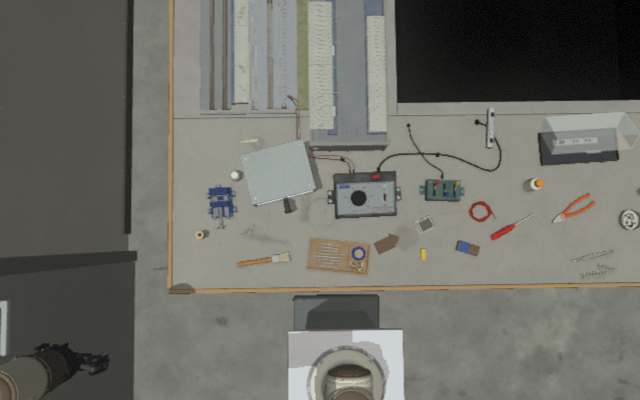

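View pics/scene0.png

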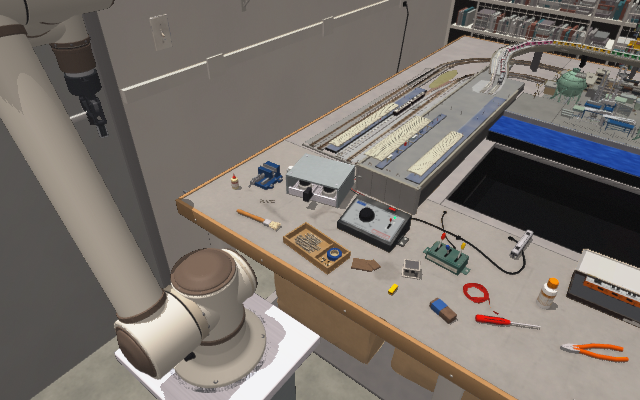

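The top view shows the cabinet roof round (279,173), its black grip at (289,205), the paint jar at (236,175), the oil at (200,235), and a wooden tray at (338,255). The scene view agrees. Next I get the yaw from the roof outline.

```bash
python3 - <<'E'
from h import *
snapshot("top")
m=cut_out("top","cabinet")[0]; print(m["confidence"],m["box"])
c,_=cv2.findContours(m["mask"].astype(np.uint8),0,1); c=max(c,key=cv2.contourArea)[:,0]
W=np.array([ray("top",p,.074)[:2] for p in c],np.float32)
print(cv2.minAreaRect(W)); print(cv2.boxPoints(cv2.minAreaRect(W)))
m=cut_out("top","tray_grip")
for k in m[:2]: print(k["confidence"],k["box"],ray("top",k["box"][:2],.05))
s=r.sense(); T=np.array(calibration("wrist")["T"]); R=s["tool_rot"]
print("cam in tool",np.round(R.T@(T[:3,3]-s["eef_pos"]),3),np.round(R.T@T[:3,:3],2).tolist())
E
```

```text
0.79 [279.9, 176.9, 76.7, 70.2]
((0.5638180375099182, 0.16945412755012512), (0.18542370200157166, 0.18039347231388092), 13.269248008728027)
[[0.45287877 0.2359629 ]
 [0.49428397 0.06038554]
 [0.6747573  0.10294536]
 [0.6333521  0.27852273]]
0.69 [279.2, 202.9, 23.9, 21.1] [0.50063634 0.17320906 0.05      ]
cam in tool [ 0.07  -0.001 -0.143] [[-0.0, -0.96, -0.27], [1.0, -0.0, -0.0], [-0.0, -0.27, 0.96]]
```

>>> move_arm(
  delta_pos=[
    [0.05,0.04,0],
    [0.1,0.08,0],
    [0.15,0.12,0],
    [0.19,0.155,0],
    [0.23,0.19,0],
    [0.27,0.22,0],
    [0.31,0.25,0],
    [0.35,0.28,0],
    [0.38,0.31,0],
    [0.41,0.33,0],
    [0.435,0.35,0],
    [0.435,0.3525,0],
  ],
  rot=[
    [0,0,0.18],
    [0,0,0.36],
    [0,0,0.54],
    [0,0,0.72],
    [0,0,0.9],
    [0,0,1.08],
    [0,0,1.26],
    [0,0,1.44],
    [0,0,1.62],
    [0,0,1.8],
    [0,0,1.98],
    [0,0,2.16],
  ],
  jaw=[0.05,0.05,0.05,0.05,0.05,0.05,0.05,0.05,0.05,0.05,0.05,0.05],
)

```text
t: 2.75
eef_pos: [0.4901, 0.154, 0.2312]
tool_rot: [[-0.751, -0.66, 0.0], [-0.66, 0.751, -0.0], [0.0, -0.0, -1.0]]
contact_force: [-0.9, 0.1, -0.1]
grip_width: 0.0503
finger_force: 0.0
```

>>> move_arm(
  delta_pos=[
    [0,0,0],
    [0,0,0],
    [0,0,0],
    [0,0,0],
  ],
  rot=[
    [0,0,0.17],
    [0,0,0.34],
    [0,0,0.5],
    [0,0,0.5],
  ],
  jaw=[0.05,0.05,0.05,0.05],
)

```text
t: 3.25
eef_pos: [0.4892, 0.1555, 0.2314]
tool_rot: [[-0.973, -0.23, 0.0], [-0.23, 0.973, 0.0], [-0.0, 0.0, -1.0]]
contact_force: [-1.0, -0.5, -0.8]
grip_width: 0.0503
finger_force: 0.0
```

```bash
cat > look.py <<'E'
from h import *
import sys
s=r.sense(); c=calibration("wrist"); save(snapshot("wrist"),sys.argv[1])
print(s["t"],np.round(s["eef_pos"],4),np.round(s["joint_positions"],2),np.arctan2(s["tool_rot"][1][0],s["tool_rot"][0][0]))
Z=dict(tray_grip=.06,left_seat=.031,right_seat=.031,left_cap=.031,right_cap=.031,cabinet=0)
for n,z in Z.items():
    print(n,[(np.round(m["location"]).tolist(),round(m["confidence"],2),np.round(ray("wrist",m["location"],z,c)[:2],4).tolist()) for m in mark_of("wrist",n)[:3]])
E
cat > grip.py <<'E'
from h import *
c=calibration("wrist")
for k in cut_out("wrist","tray_grip")[:2]: 
    print(k["confidence"],k["box"])
    q,_=cv2.findContours(k["mask"].astype(np.uint8),0,1); q=max(q,key=cv2.contourArea)[:,0]
    W=np.array([ray("wrist",p,.06,c)[:2] for p in q],np.float32); print(cv2.minAreaRect(W))
k=cut_out("wrist","cabinet")[0]
q,_=cv2.findContours(k["mask"].astype(np.uint8),0,1); q=max(q,key=cv2.contourArea)
print(k["box"], cv2.approxPolyDP(q,8,True)[:,0].tolist(),[np.round(ray("wrist",p,.074,c)[:2],4).tolist() for p in cv2.approxPolyDP(q,8,True)[:,0]])
E
python3 look.py w1; python3 grip.py
```

```text
3.25 [0.4892 0.1555 0.2314] [ 0.62  0.19 -0.26  0.   -1.11 -1.96] -2.9100012457262907
tray_grip [([317.0, 179.0], 0.97, [0.493, 0.1533])]
left_seat []
right_seat []
left_cap []
right_cap []
cabinet [([322.0, 246.0], 0.57, [0.5871, 0.1811])]
0.56 [319.8, 183.2, 148.8, 52.9]
((0.4964119791984558, 0.15638822317123413), (0.049271151423454285, 0.14406077563762665), 13.154842376708984)
[321.5, 244.0, 183.2, 173.7] [[231, 206], [232, 252], [250, 239], [267, 246], [254, 331], [388, 331], [372, 268], [377, 239], [408, 247], [411, 211], [394, 190], [327, 191], [328, 162], [313, 158], [311, 191], [245, 191]] [[0.5343, 0.0786], [0.5815, 0.087], [0.5637, 0.1021], [0.5672, 0.1197], [0.6676, 0.1243], [0.6349, 0.264], [0.5668, 0.2272], [0.5353, 0.2235], [0.5365, 0.2557], [0.5, 0.2473], [0.4837, 0.2255], [0.499, 0.1644], [0.472, 0.1588], [0.4715, 0.1446], [0.5024, 0.1497], [0.5166, 0.0892]]
```

View pics/w1.png

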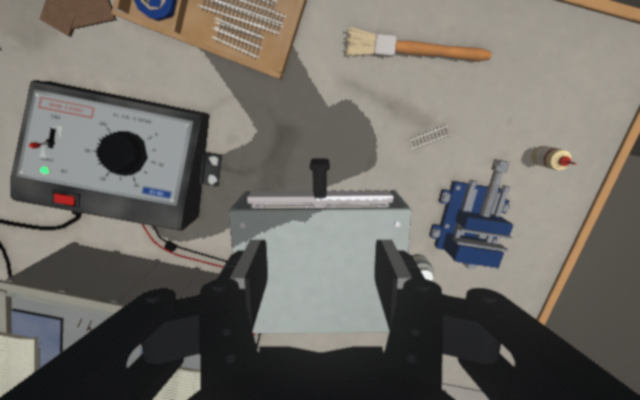

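The wrist view is aligned with the cabinet: the black grip runs from (319,158) to (320,195), and the roof front edge lies near row 208. I'll descend onto the grip and pinch it.

>>> move_arm(
  delta_pos=[
    [-0.004,-0.002,0.05],
    [-0.004,-0.002,0.1],
    [-0.004,-0.002,0.14],
    [-0.004,-0.002,0.17],
    [-0.004,-0.002,0.19],
    [-0.004,-0.002,0.197],
    [-0.004,-0.002,0.197],
    [-0.004,-0.002,0.197],
    [-0.004,-0.002,0.197],
    [-0.004,-0.002,0.197],
    [-0.004,-0.002,0.197],
  ],
  rot=[
    [0,0,0],
    [0,0,0],
    [0,0,0],
    [0,0,0],
    [0,0,0],
    [0,0,0],
    [0,0,0],
    [0,0,0],
    [0,0,0],
    [0,0,0],
    [0,0,0],
  ],
  jaw=[0.05,0.05,0.05,0.05,0.05,0.05,0.05,0,0,0,0],
  force=50,
)

```text
t: 5.08
eef_pos: [0.4941, 0.1552, 0.0354]
tool_rot: [[-0.974, -0.228, 0.002], [-0.228, 0.974, 0.001], [-0.002, 0.001, -1.0]]
contact_force: [-2.6, 2.0, 6.4]
grip_width: 0.0169
finger_force: 48.6
```

>>> move_arm(
  delta_pos=[
    [0.01,0,0],
    [0.025,0,0],
    [0.04,0,0],
    [0.055,0,0],
    [0.07,0,0],
    [0.082,0,0],
    [0.092,0,0],
    [0.1,0,0],
    [0.105,0,0],
    [0.107,0,0],
  ],
  rot=[
    [0,0,0],
    [0,0,0],
    [0,0,0],
    [0,0,0],
    [0,0,0],
    [0,0,0],
    [0,0,0],
    [0,0,0],
    [0,0,0],
    [0,0,0],
  ],
  jaw=[0,0,0,0,0,0,0,0,0,0],
)

```text
t: 6.32
eef_pos: [0.3917, 0.1307, 0.0355]
tool_rot: [[-0.973, -0.231, 0.006], [-0.231, 0.973, 0.002], [-0.006, 0.001, -1.0]]
contact_force: [14.5, -8.8, -0.1]
grip_width: 0.0171
finger_force: 53.5
```

>>> move_arm(
  delta_pos=[
    [0.002,0,0],
    [0.003,0,0],
    [0.003,0,0],
  ],
  rot=[
    [0,0,0],
    [0,0,0],
    [0,0,0],
  ],
  jaw=[0,0,0],
)

```text
t: 6.7
eef_pos: [0.3916, 0.1309, 0.0357]
tool_rot: [[-0.973, -0.231, 0.011], [-0.231, 0.973, 0.004], [-0.011, 0.002, -1.0]]
contact_force: [22.1, -11.0, -4.4]
grip_width: 0.0167
finger_force: 55.2
```

>>> move_arm(
  delta_pos=[
    [-0.004,0,0],
    [-0.004,0,0],
    [-0.004,0,0],
    [-0.004,0,-0.02],
    [-0.004,0,-0.06],
    [-0.01,0.006,-0.12],
    [-0.03,0.02,-0.17],
    [-0.063,0.041,-0.195],
    [-0.063,0.041,-0.195],
    [-0.063,0.041,-0.195],
  ],
  rot=[
    [0,0,0],
    [0,0,0],
    [0,0,0],
    [0,0,0],
    [0,0,0],
    [0,0,-0.15],
    [0,0,-0.3],
    [0,0,-0.45],
    [0,0,-0.6],
    [0,0,-0.6],
  ],
  jaw=[0,0.06,0.06,0.06,0.06,0.06,0.06,0.06,0.06,0.06],
)

```text
t: 7.95
eef_pos: [0.4374, 0.1835, 0.2285]
tool_rot: [[-0.676, -0.737, -0.002], [-0.737, 0.676, -0.001], [0.002, 0.001, -1.0]]
contact_force: [-0.7, -1.0, 0.4]
grip_width: 0.0595
finger_force: 0.0
```

```bash
cat >> look.py <<'E'
c=calibration("wrist")
for n in ["left_cap"]:
  for k in cut_out("wrist",n)[:3]:
    q,_=cv2.findContours(k["mask"].astype(np.uint8),0,1); q=max(q,key=cv2.contourArea)
    print(n,k["confidence"],np.round(k["box"]),[ (np.round(cv2.minEnclosingCircle(np.array([ray("wrist",p,z,c)[:2] for p in q[:,0]],np.float32))[0],4),z) for z in (.031,.062)])
E
python3 look.py w2; python3 -c "
from h import *
snapshot('top')
for n,z in dict(tray_grip=.06,left_seat=.031,right_seat=.031).items():
  print(n,[(m['confidence'],ray('top',m['location'],z)) for m in mark_of('top',n)[:2]])"
```

```text
7.95 [0.4374 0.1835 0.2285] [ 0.74  0.13 -0.35 -0.   -1.09 -1.48] -2.3133476126077213
tray_grip [([316.0, 99.0], 0.73, [0.3919, 0.1277]), ([317.0, 180.0], 0.41, [0.4419, 0.1836])]
left_seat []
right_seat []
left_cap [([318.0, 178.0], 0.75, [0.4451, 0.1869])]
right_cap [([252.0, 137.0], 0.89, [0.4655, 0.11])]
cabinet [([228.0, 243.0], 0.57, [0.5857, 0.1775])]
left_cap 0.75 [317. 182.  36.  41.] [(array([0.449 , 0.1903]), 0.031), (array([0.4438, 0.1851]), 0.062)]
tray_grip [(0.74, array([0.39780022, 0.12390622, 0.06      ]))]
left_seat [(0.8, array([0.43468415, 0.18254981, 0.031     ])), (0.22, array([0.42589478, 0.38329696, 0.031     ]))]
right_seat [(0.95, array([0.47054604, 0.10941665, 0.031     ]))]
```

View pics/w2.png

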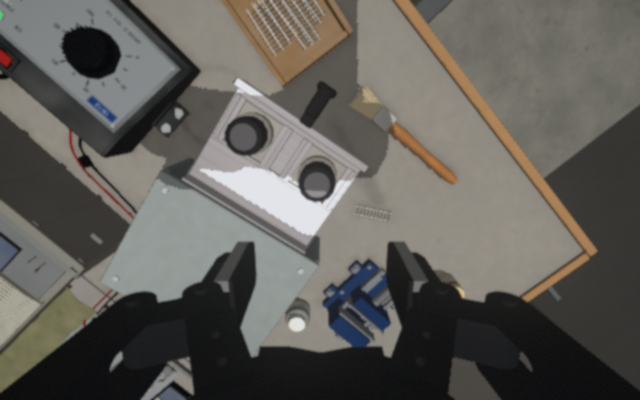

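The picture shows the tray out, the left cap at (318,180), the right cap at (246,134) and the grip at (320,100). Next I go down over the left cap.

>>> move_arm(
  delta_pos=[
    [-0.007,-0.0035,0.05],
    [-0.007,-0.0035,0.1],
    [-0.007,-0.0035,0.14],
    [-0.007,-0.0035,0.17],
    [-0.007,-0.0035,0.185],
    [-0.007,-0.0035,0.194],
    [-0.007,-0.0035,0.194],
    [-0.007,-0.0035,0.194],
    [-0.007,-0.0035,0.194],
    [-0.007,-0.0035,0.194],
  ],
  rot=[
    [0,0,0],
    [0,0,0],
    [0,0,0],
    [0,0,0],
    [0,0,0],
    [0,0,0],
    [0,0,0],
    [0,0,0],
    [0,0,0],
    [0,0,0],
  ],
  jaw=[0.06,0.06,0.06,0.06,0.06,0.06,0.06,0.03,0.03,0.03],
  force=40,
)

```text
t: 9.8
eef_pos: [0.4463, 0.1869, 0.0363]
tool_rot: [[-0.675, -0.738, 0.002], [-0.738, 0.675, 0.001], [-0.002, -0.0, -1.0]]
contact_force: [-0.1, -0.2, 5.8]
grip_width: 0.0348
finger_force: 40.0
```

>>> move_arm(
  delta_pos=[
    [0.0012,0.0008,0],
    [0.0025,0.0017,0],
    [0.0025,0.0017,0],
    [0.0025,0.0017,0],
  ],
  rot=[
    [0,0,0],
    [0,0,0.1],
    [0,0,0.2],
    [0,0,0.25],
  ],
  jaw=[0.03,0.03,0.03,0.03],
)

```text
t: 10.3
eef_pos: [0.4454, 0.187, 0.0363]
tool_rot: [[-0.835, -0.55, 0.006], [-0.55, 0.835, 0.002], [-0.006, -0.001, -1.0]]
contact_force: [5.9, -1.5, 1.5]
grip_width: 0.035
finger_force: 39.7
```

```bash
cat > st.py <<'E'
from h import *
s=r.sense();print(s["t"],np.round(s["eef_pos"],4),"yaw",np.arctan2(s["tool_rot"][1][0],s["tool_rot"][0][0]),"F",np.round(s["contact_force"],1),"M",np.round(s["wrist_torque"],2),s["grip_width"],np.round(s["joint_positions"],2))
E
python3 st.py
```

```text
10.3 [0.4454 0.187  0.0363] yaw -2.5589067310205755 F [ 5.9 -1.5  1.5] M [-0.57 -1.68  0.82] 0.03503168190351554 [ 0.74  0.39 -0.58  0.   -0.59 -1.73]
```

The torque about vertical is 0.82 Nm, which could be the stop (slipping). I compare with the other way.

>>> move_arm(
  delta_pos=[
    [0,0,0],
    [0,0,0],
    [0,0,0],
    [0,0,0],
    [0,0,0],
    [0,0,0],
  ],
  rot=[
    [0,0,-0.1],
    [0,0,-0.2],
    [0,0,-0.3],
    [0,0,-0.4],
    [0,0,-0.5],
    [0,0,-0.6],
  ],
  jaw=[0.03,0.03,0.03,0.03,0.03,0.03],
)

```text
t: 11.05
eef_pos: [0.4442, 0.1873, 0.0363]
tool_rot: [[-0.378, -0.926, 0.004], [-0.926, 0.378, 0.003], [-0.004, -0.002, -1.0]]
contact_force: [0.1, 1.7, 4.7]
grip_width: 0.0352
finger_force: 40.3
```

```bash
python3 st.py
```

```text
11.05 [0.4442 0.1873 0.0363] yaw -1.9580116912521917 F [0.1 1.7 4.7] M [ 0.61  0.02 -0.1 ] 0.035172727292889776 [ 0.74  0.39 -0.58  0.   -0.59 -1.12]
```

>>> move_arm(
  delta_pos=[
    [0,0,0],
    [0,0,0],
    [0,0,0],
    [0,0,0],
    [0,0,0],
    [0,0,0],
    [0,0,0],
  ],
  rot=[
    [0,0,-0.1],
    [0,0,-0.2],
    [0,0,-0.3],
    [0,0,-0.4],
    [0,0,-0.5],
    [0,0,-0.59],
    [0,0,-0.59],
  ],
  jaw=[0.03,0.03,0.03,0.03,0.03,0.03,0.03],
)

```text
t: 11.92
eef_pos: [0.4439, 0.1872, 0.0363]
tool_rot: [[0.199, -0.98, 0.003], [-0.98, -0.199, 0.003], [-0.002, -0.004, -1.0]]
contact_force: [-0.2, 2.3, 6.1]
grip_width: 0.0349
finger_force: 40.4
```

```bash
python3 st.py
```

```text
11.925 [0.4439 0.1872 0.0363] yaw -1.3705698366047154 F [-0.2  2.3  6.1] M [0.6  0.18 0.01] 0.034928911354308326 [ 0.74  0.39 -0.58  0.   -0.59 -0.54]
```

Torque is still near zero, so it turned freely. I lift a little and check the force.

>>> move_arm(
  delta_pos=[
    [0,0,-0.004],
    [0,0,-0.008],
    [0,0,-0.012],
    [0,0,-0.012],
  ],
  rot=[
    [0,0,0],
    [0,0,0],
    [0,0,0],
    [0,0,0],
  ],
  jaw=[0.03,0.03,0.03,0.03],
)

```text
t: 12.42
eef_pos: [0.4428, 0.1857, 0.0476]
tool_rot: [[0.198, -0.98, 0.0], [-0.98, -0.198, 0.0], [0.0, -0.0, -1.0]]
contact_force: [0.9, 1.3, -0.1]
grip_width: 0.0348
finger_force: 40.2
```

```bash
python3 st.py
```

```text
12.425 [0.4428 0.1857 0.0476] yaw -1.3717569957145586 F [ 0.9  1.3 -0.1] M [ 0.21 -0.24  0.02] 0.034848490463449074 [ 0.74  0.37 -0.57  0.   -0.63 -0.54]
```

>>> move_arm(
  delta_pos=[
    [0,0,-0.008],
    [0,0,-0.02],
    [0,0,-0.035],
    [0,0,-0.055],
    [0,0,-0.075],
    [0,0,-0.09],
    [0,0,-0.09],
    [0,0,-0.09],
  ],
  rot=[
    [0,0,0],
    [0,0,0],
    [0,0,0],
    [0,0,0],
    [0,0,0],
    [0,0,0],
    [0,0,0],
    [0,0,0],
  ],
  jaw=[0.03,0.03,0.03,0.03,0.03,0.03,0.03,0.03],
)

```text
t: 13.42
eef_pos: [0.4422, 0.1854, 0.137]
tool_rot: [[0.197, -0.98, -0.001], [-0.98, -0.197, -0.0], [0.0, 0.001, -1.0]]
contact_force: [-0.8, -0.4, -2.0]
grip_width: 0.0349
finger_force: 40.2
```

```bash
python3 st.py; python3 - <<'E'
from h import *
a=snapshot("scene"); t=snapshot("top"); w=snapshot("wrist")
for n,z in dict(tray_grip=.06,left_seat=.031,right_seat=.031,right_cap=.031).items():
  print(n,[(m['confidence'],ray('top',m['location'],z)) for m in mark_of('top',n)[:2]])
up=lambda i:cv2.resize(i,(400,300),interpolation=cv2.INTER_CUBIC)
save(np.vstack([np.hstack([up(a[120:270,220:420]),up(t[140:260,200:360])]),np.hstack([up(w),up(w[60:300,160:480])])]),"end")
E
```

```text
13.425 [0.4422 0.1854 0.137 ] yaw -1.3721389295552804 F [-0.8 -0.4 -2. ] M [-0.02 -0.02  0.02] 0.034890984474755485 [ 0.74  0.24 -0.47 -0.   -0.86 -0.54]
tray_grip [(0.94, array([0.4013843 , 0.13138365, 0.06      ]))]
left_seat [(0.68, array([0.44682412, 0.18712605, 0.031     ]))]
right_seat [(0.58, array([0.46613957, 0.10946549, 0.031     ]))]
right_cap [(0.54, array([0.4680927 , 0.11136944, 0.031     ]))]
```

View pics/end.png

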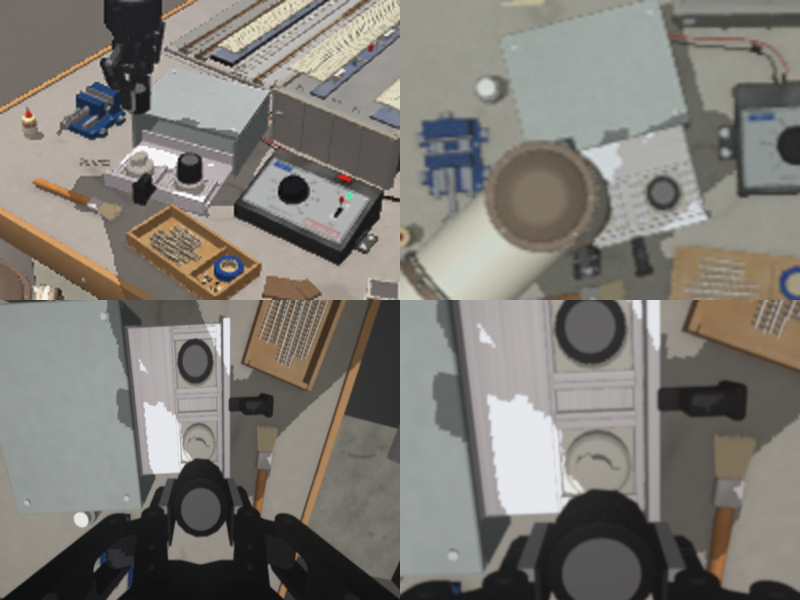

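The cap is held over the open left pot, and the right cap is in place. One check that the tray hasn't crept in.

```bash
python3 look.py w3 | head -7
```

```text
13.775 [0.4426 0.1857 0.1369] [ 0.74  0.24 -0.47 -0.   -0.86 -0.54] -1.3718719767151863
tray_grip [([410.0, 143.0], 0.86, [0.3938, 0.1317])]
left_seat []
right_seat []
left_cap [([319.0, 246.0], 0.8, [0.436, 0.2293])]
right_cap [([314.0, 85.0], 0.94, [0.4641, 0.1071])]
cabinet [([157.0, 144.0], 0.72, [0.5855, 0.1778]), ([322.0, 246.0], 0.29, [0.4313, 0.2425])]
```

```bash
python3 -c "
from h import *
print(hand_in())"
```

```text
the job is handed in; nothing more can be done
None
```

The tray is out at its stop. The left cap turned free anticlockwise (seen from above) and is held upright about 10 cm above its pot. The right-hand cap is still closed, and the job is handed in.

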